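Shut the checked slide box and count it

ROBOT

A 6-joint arm with a two-finger parallel gripper is mounted at the origin on a cart in front of the work surface, level with it; the furniture and walls round the work are solid. World frame = base frame: x ahead of the robot, y to its left, z up, the work surface at z = 0. Lengths are in mm, angles in rad, forces in N, time in s.
With the tool pointing down it reaches from about 275 to 975 mm from the base axis. Payload 8.4 kg.
Tool frame: the origin (TCP) lies midway between the tips of the shut fingers; the grasp point (between the pads) lies 19 mm behind it (grip_depth is the distance from the TCP to the grasp point, in mm); z points along the fingers, y is the direction in which the jaws open and shut (so a half turn about z gives the same grasp; the last joint's range is limited). The gripper opens to 92 mm and grips with 3 to 60 N. Pads are 20 mm wide; open, the fingers measure 128 mm over their backs; the gripper's body (75 mm by 189 mm) begins 69 mm behind the grasp point.
Start: joints at [-1.107, 0.353, 1.633, -0, 1.155, -0.002], TCP at [280.71, -558.417, 183.983] pointing down, gripper open.
Joint ranges: [-2.63, 2.63], [-0.92, 2.1], [0.06, 2.66], [-1.3, 4.44], [0, 2.69], [-3.02, 3.02]. Speed limits (rad/s): [2.22, 2.22, 2.79, 3.14, 3.14, 3.14].

INTERFACE

Orientations are given as a unit quaternion [w, x, y, z].
In Python, from cell import * gives the robot as it stands.
- The arm moves only by the shell command python3 -m jog 'ROWS' [FORCE]. ROWS is JSON, a list of rows, each an object of numbers: "grip": the closure, from -1 (fully open) to 1 (shut); "x", "y", "z": the shift along the tool's x, y, z in m; "twist": the turn about the tool's z in degrees. A call has 1 to 8 rows; each row is the pose to reach, as a shift and turn from the pose commanded when the call began, along the tool's axes at that moment; what a row does not reach only later rows make up. A row lasts 1/10 s, in which the tool goes at most 50 mm and 8.59 degrees, less where a joint would pass 70% of its speed; a pose out of reach is approached as far as the arm can. A call with a gripper value outside its range is refused whole. The fingers move at their own pace and stop on an object; FORCE is the grip in N (left out, the last holds). Time passes only in rows, so rows that repeat a pose let the fingers close. It gives the time, the measured TCP pose, the force and the opening at its end, in the units of the state.
- read_state(): the state, without advancing time (a new reading comes with each control period).
- snapshot(name): name is "side" or "top" or "wrist"; returns the picture (480x640x3 uint8, red, green, blue); there is no depth.
- calibration(name): a dict with "intrinsics" (3x3 intrinsics, pixels), "rvec" (rotation vector, rad) and "tvec" (3), from world to camera coordinates, as OpenCV has them; the wrist camera has in their place "tool_from_camera" (4x4, takes a point from camera to tool coordinates, whose origin is the TCP and whose axes are the flange's). Camera axes: x right, y down, z forward; pixel columns grow to the right and rows downward; lengths in mm; the calibration is good to about 2 mm. The wrist camera is an equidistant fisheye: a pixel r from the principal point sees the ray r / f radians off the axis. A picture is of the moment at which its call begins: read the wrist's pose just before it. calibration takes no time and is no camera call.
- job_done(): hands the job in, once; it reports no verdict.
The state is a dict: "t": time; "joint_positions": joint angles; "joint_vel": joint speeds; "tau": joint torques, N m; "eef_pos": TCP position; "eef_rot": TCP orientation; "ft_force": force on the tool from outside, world axes, zero at the start; "moment": the same for the moment, N m; "finger_gap": finger opening in mm.
Only numpy, scipy, OpenCV 4.12 (cv2) and the standard library are available. Lean on these libraries where they do the work, as an engineer would, in place of code of your own. Each camera call takes 0.05 s, during which the arm holds its last target.

TASK

The slide box standing open has been checked: push its lid over and down until it is fully shut, and then count the box by pressing the plunger of the tally counter right down and letting it spring back up. Only push and press: pick nothing up, keep the box and the counter about where they stand, and leave the other things on the trolley alone.

Things in the scene. Friction and masses are not known exactly. Their poses are not given: they have to be found in the camera images.
- open_box: the slide box whose lid stands open, blue, 103 x 171 x 36 mm when shut, loose, about 0.9 kg; origin at the centre of its underside, its y axis along the hinge (the 171 mm length), its -x side is the front, roughly towards the robot. The box without lid is 27 mm high; the hinge axis lies along the back (+x) side
- open_box_lid (a joint): angle of that box's lid about its hinge, rad: 0 shut flush, 1.57 upright, 1.83 the stop, leaning back. The hinge is stiff: the lid stays at any angle, and takes about 1 to 2 N at its free edge to turn; it must be pushed right down to shut
- box_hinge (a point): middle of the hinge axis of the open box, 48 mm behind (+x) and 27 mm above the box's origin
- lid_edge (a point): middle of the lid's free edge, on the outer (upper when shut) face: 97 mm from the hinge axis along the lid; the outer face lies 9 mm off the hinge axis. The lid is a shallow cap 171 mm long along the hinge
- tally: hand tally counter, pale plastic body 40 x 52 mm and 26 mm high with a knob on one side, loose, about 0.25 kg; origin at the centre of its underside. The plunger stands on its top, 11 mm in +x and 6 mm in -y from the origin
- plunger_top (a point): centre of the top of the counter's round plunger (10 mm across, stands 7 mm above the body, 33 mm above the surface when up); moves with it
- tally_plunger (a joint): how far the plunger is pressed, m: 0 up, 0.004 fully down; springs back by itself; fully down takes about 8.5 N
- shut_box: the other slide box, same make and size, already shut (its lid does not move), 103 x 171 x 36 mm; origin at the centre of its underside
- dropper_bottle: small brown dropper bottle with black bulb, 33 x 33 x 91 mm, in the back row; origin at the centre of its underside
- dropper_bottle_b: larger brown dropper bottle with black bulb, 38 x 38 x 103 mm, in the back row; origin at the centre of its underside
- stain_jar: clear glass staining jar with purple contents and a knobbed lid, 62 x 62 x 118 mm, in the back row; origin at the centre of its underside
- strip_pot: test-strip pot with black cap and coloured squares, 43 x 43 x 87 mm, in the back row; origin at the centre of its underside
- bung: brown rubber bung, 33 x 33 x 30 mm, at the back right corner; origin at the centre of its underside
- coverslips: square coverslip box with blue lid, 52 x 52 x 23 mm, near the front edge; origin at the centre of its underside
- marker: black and white marker pen lying down, 17 x 135 x 16 mm, near the front edge; origin at the centre of its underside
- dish: clear petri dish, 60 x 60 x 15 mm, near the front edge; origin at the centre of its underside
There are look-alikes about, which are no part of the job. Of the things like the tally, leave any that is black or pink; of the rest the smaller one is meant.

How it is judged:
By the outcome, as a careful person would: the job done as asked, in the order asked, and still so for the second after the job is handed in, with the robot touching nothing.
It also fails if it takes over 48 s, if anything falls off the work surface, if the arm or the gripper's body presses on something with over 40 N, if the wrist force passes 120 N, or if a joint passes its speed limit or range.

## Working session

There is one attempt and no reset: what is moved stays moved. The work goes in short steps, Python scripts to look and compute and a shell command to move; the robot and the scene stay as the last step left them, time stands still between calls to the robot, and variables do not carry over. Pictures are saved under pics/ and viewed, and the job is handed in when it is done.

```bash
ls; mkdir -p pics
python3 - <<'E'
from cell import *
import cv2
s=read_state(); print(s)
for n in ["side","top","wrist"]:
    im=snapshot(n); cv2.imwrite(f"pics/{n}0.png",im[:,:,::-1]); print(n,calibration(n))
E
```

```text
pics
{'t': 0.0, 'joint_positions': array([-1.10739995e+00,  3.53633750e-01,  1.63413349e+00, -2.93778630e-05,
        1.15517768e+00, -2.39252704e-03]), 'joint_vel': array([ 0.00105799,  0.00106971, -0.00094036, -0.00080086,  0.00098704,
       -0.00022017]), 'tau': array([-5.39393324e-03, -5.93848622e+01, -3.34218585e+01,  6.93328539e-02,
        2.36469728e-02, -1.15510907e-04]), 'eef_pos': array([ 280.46223031, -557.94461119,  183.27298334]), 'eef_rot': array([-6.55179258e-04,  9.73000854e-01,  2.30800520e-01, -1.67552162e-04]), 'ft_force': array([-0.2644768 , -0.60622504,  0.16757278]), 'moment': array([ 0.02194035, -0.05474103, -0.02223792]), 'finger_gap': 92.10044601942124}
side {'intrinsics': array([[605.70983218,   0.        , 323.49089101],
       [  0.        , 605.70983218, 239.51855098],
       [  0.        ,   0.        ,   1.        ]]), 'rvec': array([ 1.96879105, -0.0073262 , -0.02097397]), 'tvec': array([-523.33518664,   67.88708211, 1415.03197439])}
top {'intrinsics': array([[453.8430519 ,   0.        , 313.91634833],
       [  0.        , 453.8430519 , 228.52612949],
       [  0.        ,   0.        ,   1.        ]]), 'rvec': array([ 2.1306778 , -2.15628698,  0.14747021]), 'tvec': array([  11.66292863,  525.99891837, 1141.56638015])}
wrist {'intrinsics': array([[371.64829954,   0.        , 315.90737895],
       [  0.        , 371.64829954, 241.92446331],
       [  0.        ,   0.        ,   1.        ]]), 'tool_from_camera': array([[ 4.51956416e-04, -9.70002844e-01, -2.43093148e-01,
         6.88588045e+01],
       [ 9.99999854e-01,  3.66805537e-04,  3.95543586e-04,
        -4.52536295e-02],
       [-2.94510490e-04, -2.43093292e-01,  9.70002868e-01,
        -2.00362146e+02],
       [ 0.00000000e+00,  0.00000000e+00,  0.00000000e+00,
         1.00000000e+00]])}
```

View pics/side0.png

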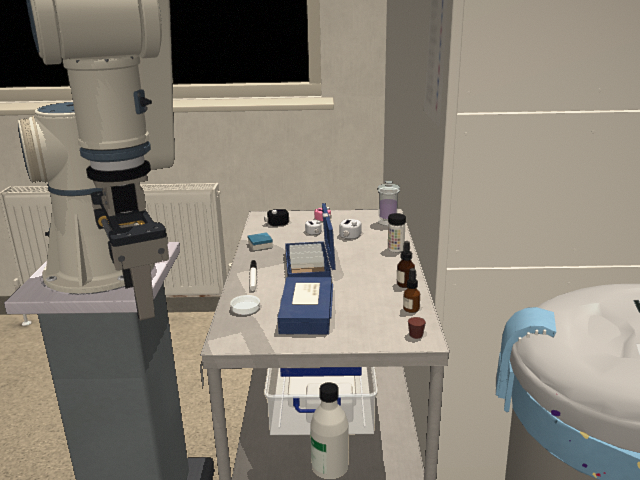

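View pics/top0.png

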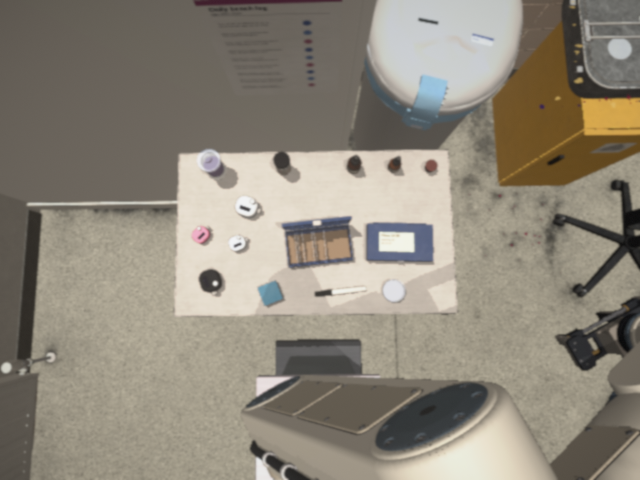

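View pics/wrist0.png

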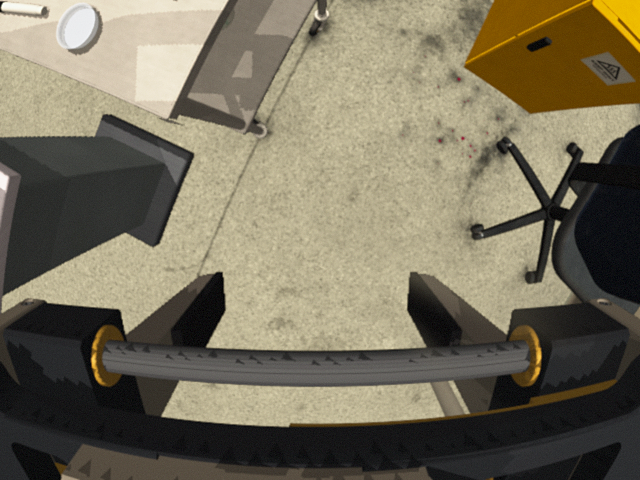

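Top view: open box around (319,245) with its lid upright along row 222. White counters are at (247,207), larger, and (237,243), smaller and so the target. Black is at (210,281) and pink at (201,235). Zooming in to measure.

```bash
cat > h.py <<'E'
from cell import *
import cv2, numpy as np
from scipy.spatial.transform import Rotation as R
def ray(n,uv,st=None):
    c=calibration(n);K=c["intrinsics"]
    if n=="wrist":
        d=(np.array(uv,float)-K[:2,2])/K[0,0]; r=np.hypot(*d)
        v=np.array([*(d/r*np.sin(r)),np.cos(r)]); T=c["tool_from_camera"]
        q=st["eef_rot"];Rt=R.from_quat([q[1],q[2],q[3],q[0]]).as_matrix()
        return Rt@T[:3,3]+st["eef_pos"], Rt@(T[:3,:3]@v)
    Rm=cv2.Rodrigues(c["rvec"])[0]; v=np.linalg.inv(K)@np.array([uv[0],uv[1],1.])
    return -Rm.T@c["tvec"], Rm.T@v
def onz(n,uv,z,st=None):
    o,d=ray(n,uv,st); return o+d*(z-o[2])/d[2]
def tri(rs):
    A=0;b=0
    for o,d in rs:
        d=d/np.linalg.norm(d);P=np.eye(3)-np.outer(d,d);A=A+P;b=b+P@o
    p=np.linalg.solve(A,b)
    res=[np.linalg.norm(np.cross(p-o,d/np.linalg.norm(d))) for o,d in rs]
    return p,res
E
python3 - <<'E'
import cv2
t=cv2.imread("pics/top0.png");s=cv2.imread("pics/side0.png")
cv2.imwrite("pics/tc.png",cv2.resize(t[195:295,190:370],None,fx=4.4,fy=4.4,interpolation=cv2.INTER_CUBIC))
cv2.imwrite("pics/sc.png",cv2.resize(s[190:345,220:380],None,fx=3.8,fy=3.8,interpolation=cv2.INTER_CUBIC))
E
```

```text
(no output)
```

View pics/tc.png

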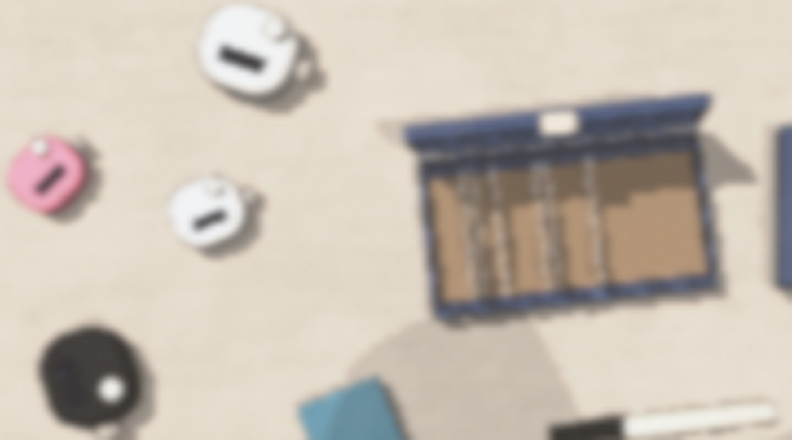

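View pics/sc.png

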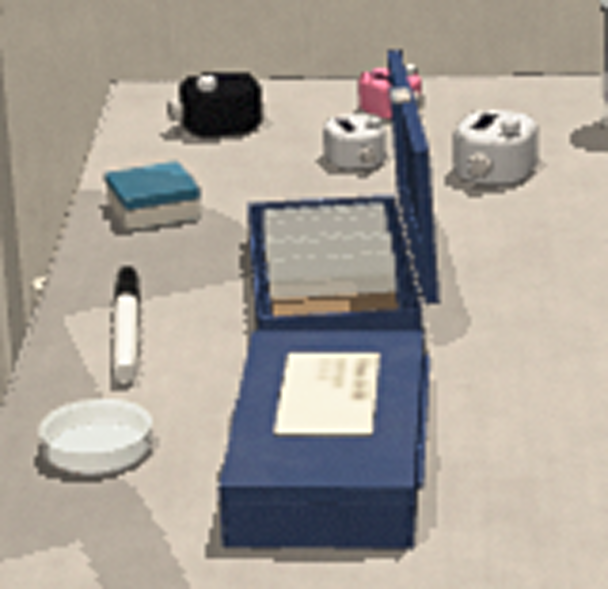

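Run:
```python
from h import *
T=lambda x,y:(190+x/4.4,195+y/4.4)
S=lambda x,y:(220+x/3.8,190+y/3.8)
np.set_printoptions(precision=1,suppress=True)
fl=onz("top",T(436,312),27);fr=onz("top",T(716,285),27);print("front",fl,fr,np.linalg.norm(fl-fr))
print("lid top R", tri([ray("top",T(710,97)),ray("side",S(437,300))]) )
print("far lid top", tri([ray("top",T(405,130)),ray("side",S(393,50))]))
print("lid top z122", onz("top",T(710,97),122),onz("top",T(405,130),122), 'inner', onz("top",T(420,150),122),onz("top",T(710,130),122))
print("label",tri([ray("top",T(559,112)),ray("side",S(400,90))]))
print("plunger",tri([ray("top",T(213,186)),ray("side",S(372,120))]),onz("top",T(213,186),33))
print("side plunger",onz("side",S(372,120),33))
print("tally",onz("top",T(208,213),26))
print("big",onz("top",T(250,50),26)); print("pink",onz("top",T(48,175),26))
print("bottleb",onz("top",(354,163),100), "strip",onz("top",(282,160),87),"shut",onz("top",(399,242),36),"cover",onz("top",(270,293),23))
```

```text
front [430.5  70.9  27. ] [444.5 -94.4  27. ] 165.8992968988026
lid top R (array([552.4, -93. ,  35.4]), [np.float64(3.0969900855076364), np.float64(3.096990085507444)])
far lid top (array([524.7,  81.6, 124.2]), [np.float64(0.45245808437994195), np.float64(0.4524580843800486)])
lid top z122 [540.8 -86.  122. ] [524.6  81.8 122. ] inner [513.4  73.6 122. ] [522.5 -85.6 122. ]
label (array([531. ,  -3. , 129.3]), [np.float64(1.2930851182734313), np.float64(1.2930851182734866)])
plunger (array([507.5, 202.9,  30.8]), [np.float64(0.9385029039928267), np.float64(0.9385029039929965)]) [506.3 202.4  33. ]
side plunger [508.5 197.6  33. ]
tally [491.  206.4  26. ]
big [589.3 182.4  26. ]
pink [515.  302.3  26. ]
bottleb [682.2 -97.6 100. ] strip [696.4  84.4  87. ] shut [ 488.4 -214.4   36. ] cover [361.5 120.7  23. ]
```

Box: yaw ≈ +4.9°, hinge ≈ (537,-3), lid edge ≈ (532,-3,~125), so the lid is at about 80–90°. Plunger ≈ (507,202,31). Next I close the fingers, move high to behind the lid, and align the tool with the box.

```bash
python3 -m jog '[{"x":0.535,"y":-0.352,"z":-0.02,"twist":22,"grip":1},{"x":0.535,"y":-0.352,"z":-0.02,"twist":22,"grip":1},{"x":0.535,"y":-0.352,"z":-0.02,"twist":22,"grip":1},{"x":0.535,"y":-0.352,"z":-0.02,"twist":22,"grip":1},{"x":0.535,"y":-0.352,"z":-0.02,"twist":22,"grip":1},{"x":0.535,"y":-0.352,"z":-0.02,"twist":22,"grip":1},{"x":0.535,"y":-0.352,"z":-0.02,"twist":22,"grip":1},{"x":0.535,"y":-0.352,"z":-0.02,"twist":22,"grip":1}]' 20
python3 - <<'E'
from h import *
s=read_state();print(s["eef_pos"],s["eef_rot"],s["joint_positions"])
q=s["eef_rot"];M=R.from_quat([q[1],q[2],q[3],q[0]]).as_matrix();print(M, M.T@(np.array([600,-3,190])-s["eef_pos"]),np.degrees(np.arctan2(M[1,0],M[0,0])))
E
```

```text
t: 0.95
eef_pos: [480.4, -211.3, 196.5]
eef_rot: [0.0, 0.999, 0.041, 0.0]
ft_force: [-0.4, -0.3, 0.8]
finger_gap: 29.9
[ 480.40369791 -211.26673491  196.53386912] [4.10158913e-05 9.99166792e-01 4.08132165e-02 4.90131164e-05] [-4.17149200e-01  1.84141104e-01  1.83257172e+00 -3.35171784e-05
  1.12475564e+00  1.07201247e+00]
[[ 9.96668558e-01  8.15584172e-02  1.01292537e-04]
 [ 8.15584252e-02 -9.96668559e-01 -7.79626672e-05]
 [ 9.45965756e-05  8.59641990e-05 -9.99999992e-01]] [ 136.18316278 -197.81938323    6.52974625] 4.6781497109733845
```

```bash
python3 -m jog '[{"x":0.136,"y":-0.198,"grip":1},{"x":0.136,"y":-0.198,"grip":1},{"x":0.136,"y":-0.198,"grip":1},{"x":0.136,"y":-0.198,"grip":1},{"x":0.136,"y":-0.198,"grip":1},{"x":0.136,"y":-0.198,"grip":1},{"x":0.136,"y":-0.198,"grip":1},{"x":0.136,"y":-0.198,"grip":1}]'
python3 - <<'E'
from h import *
s=read_state();print(s["eef_pos"],s["eef_rot"],s["joint_positions"])
im=snapshot("wrist");cv2.imwrite("pics/w1.png",im[:,:,::-1]);np.save("w1.npy",np.r_[s["eef_pos"],s["eef_rot"]])
im=snapshot("side");cv2.imwrite("pics/s1.png",cv2.resize(im[140:330,200:440,::-1],None,fx=3,fy=3,interpolation=cv2.INTER_CUBIC))
E
```

```text
[ 480.40369791 -211.26673491  196.53386912] [4.10158913e-05 9.99166792e-01 4.08132165e-02 4.90131164e-05] [-4.17149200e-01  1.84141104e-01  1.83257172e+00 -3.35171784e-05
  1.12475564e+00  1.07201247e+00]validation failed for argument at $[0]...
```

View pics/w1.png

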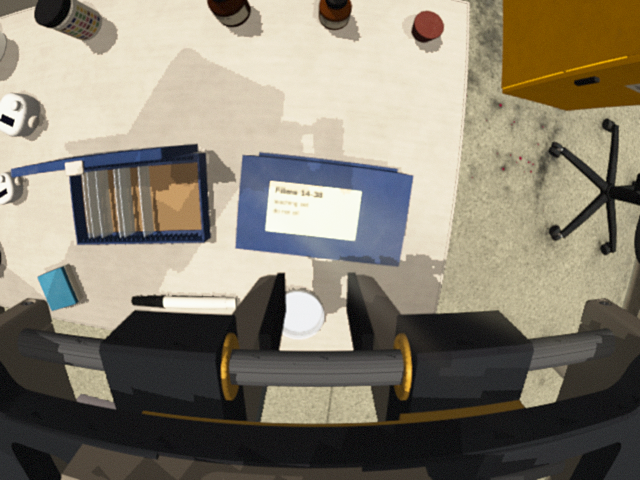

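View pics/s1.png

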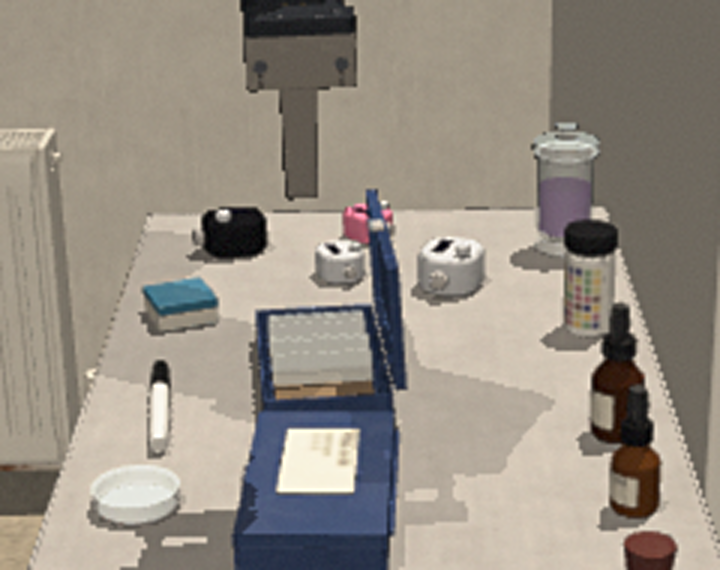

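The wrist view shows the open box (75–210, 145–245) with the lid seen from above, leaning slightly. The refused call apparently needs every field in each row, so I'll retype it.

```bash
python3 -m jog '[{"x":0.136,"y":-0.198,"z":0,"twist":0,"grip":1},{"x":0.136,"y":-0.198,"z":0,"twist":0,"grip":1},{"x":0.136,"y":-0.198,"z":0,"twist":0,"grip":1},{"x":0.136,"y":-0.198,"z":0,"twist":0,"grip":1},{"x":0.136,"y":-0.198,"z":0,"twist":0,"grip":1},{"x":0.136,"y":-0.198,"z":0,"twist":0,"grip":1},{"x":0.136,"y":-0.198,"z":0,"twist":0,"grip":1},{"x":0.136,"y":-0.198,"z":0,"twist":0,"grip":1}]'
python3 - <<'E'
from h import *
s=read_state();print(s["eef_pos"],s["eef_rot"],s["joint_positions"])
im=snapshot("wrist");cv2.imwrite("pics/w2.png",im[:,:,::-1]);np.save("w2.npy",np.r_[s["eef_pos"],s["eef_rot"]])
im=snapshot("side");cv2.imwrite("pics/s2.png",cv2.resize(im[140:330,200:440,::-1],None,fx=3,fy=3,interpolation=cv2.INTER_CUBIC))
E
```

```text
t: 1.85
eef_pos: [598.4, -6.1, 196.1]
eef_rot: [0.0, 0.999, 0.041, -0.0]
ft_force: [-1.0, -0.0, 0.2]
finger_gap: 0.2
[598.41426046  -6.08098677 196.14486542] [ 2.10258852e-04  9.99178748e-01  4.05158949e-02 -4.97058211e-04] [-1.23600730e-02  3.01349755e-01  1.67868575e+00 -5.14792059e-04
  1.16252769e+00  1.47758688e+00]
```

View pics/w2.png

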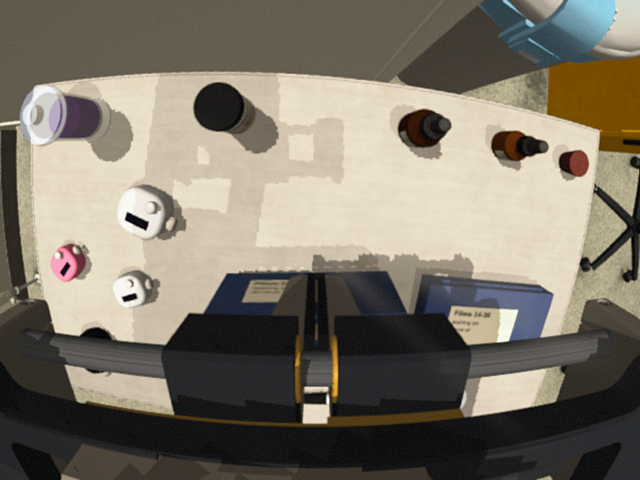

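View pics/s2.png

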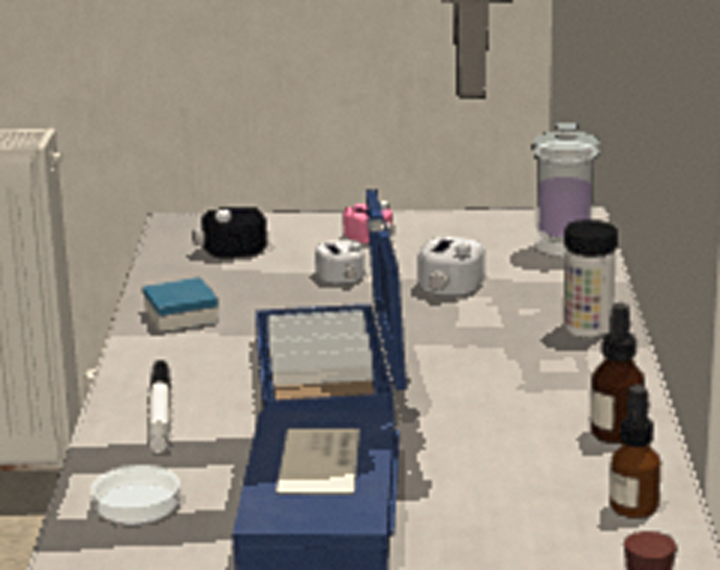

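Run:
```python
from h import *
a=np.load("w2.npy");st={"eef_pos":a[:3],"eef_rot":a[3:]}
np.set_printoptions(precision=1,suppress=True)
for uv in [(226,273),(394,272)]: print(uv,onz("wrist",uv,27,st))
im=cv2.imread("pics/w2.png");cv2.imwrite("pics/w2c.png",cv2.resize(im[170:360,90:420],None,fx=2.4,fy=2.4,interpolation=cv2.INTER_CUBIC))
s=cv2.imread("pics/s2.png");cv2.imwrite("pics/s2c.png",cv2.resize(s[170:420,230:500],None,fx=2.3,fy=2.3,interpolation=cv2.INTER_CUBIC))
```

```text
(226, 273) [532.5  85.3  27. ]
(394, 272) [548.4 -93.5  27. ]
```

View pics/w2c.png

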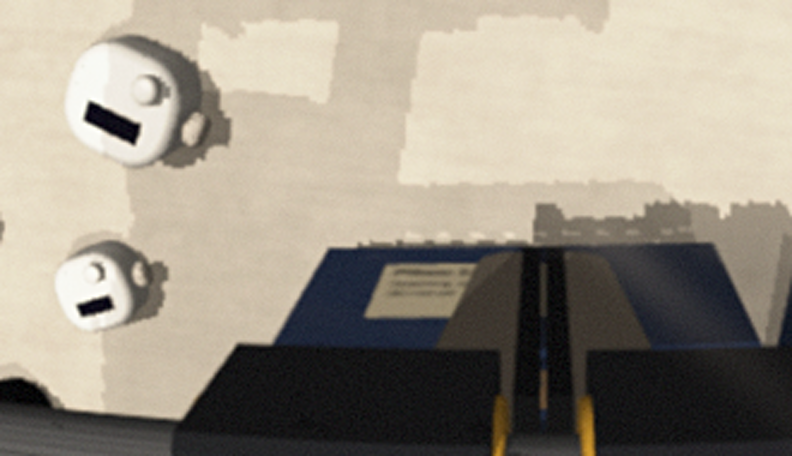

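View pics/s2c.png

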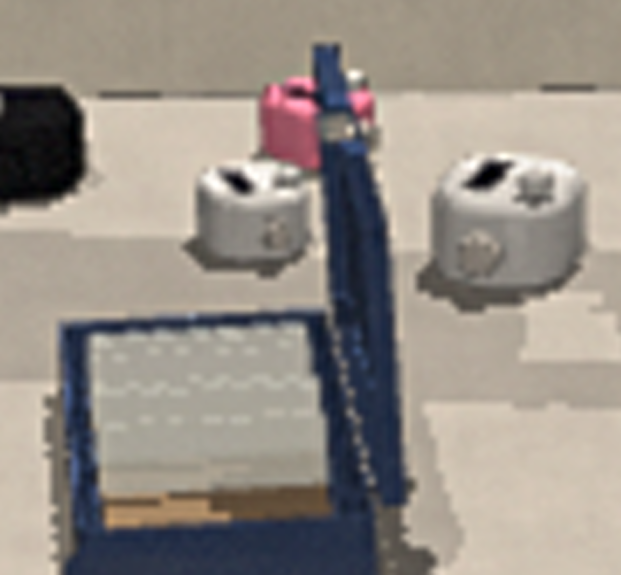

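Wrist view: the back edge of the lid is at row 273, giving a midpoint of ≈ (540,-4), which agrees with the hinge at x ≈ 537. I descend behind the lid, then sweep.

```bash
python3 -m jog '[{"x":-0.005,"y":0,"z":0.03,"twist":0,"grip":1},{"x":-0.01,"y":0,"z":0.06,"twist":0,"grip":1},{"x":-0.02,"y":0,"z":0.08,"twist":0,"grip":1},{"x":-0.03,"y":0,"z":0.085,"twist":0,"grip":1},{"x":-0.03,"y":0,"z":0.085,"twist":0,"grip":1},{"x":-0.03,"y":0,"z":0.085,"twist":0,"grip":1}]'
python3 - <<'E'
from h import *
s=read_state();print(s["eef_pos"],s["ft_force"])
im=snapshot("side");cv2.imwrite("pics/s3.png",cv2.resize(im[140:330,200:440,::-1],None,fx=3,fy=3,interpolation=cv2.INTER_CUBIC))
E
```

```text
t: 2.55
eef_pos: [570.2, -7.7, 112.8]
eef_rot: [0.0, 0.999, 0.041, 0.001]
ft_force: [0.2, -0.6, 0.4]
finger_gap: -0.2
[570.17887418  -7.6542514  112.78448912] [ 0.15891419 -0.58149908  0.3751189 ]
```

View pics/s3.png

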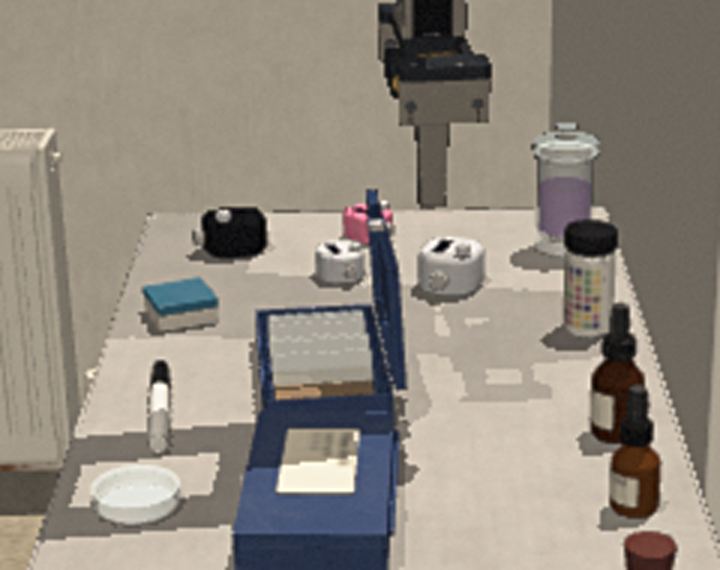

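```bash
python3 - <<'E'
from h import *
def proj(n,p):
    c=calibration(n); return cv2.projectPoints(np.array([p],float),c["rvec"],c["tvec"],c["intrinsics"],None)[0].ravel()
for p in [(570,-7.6,112.8),(533,-4,124),(545,-4,124),(537,-4,27),(437.5,-11.7,27),(545,-92,100),(525,80,124)]: 
    u=proj("side",p);print(p,u,(u-[200,140])*3)
E
python3 - <<'E'
import cv2
s=cv2.imread("pics/s3.png");cv2.imwrite("pics/s3c.png",cv2.resize(s[0:420,230:520],None,fx=1.4,fy=1.4))
E
```

```text
(570, -7.6, 112.8) [343.3301731  220.92941607] [429.99051931 242.78824821]
(533, -4, 124) [326.74597281 215.93888351] [380.23791844 227.81665053]
(545, -4, 124) [332.10125397 215.8562715 ] [396.30376191 227.56881451]
(537, -4, 27) [329.16224911 255.37226179] [387.48674733 346.11678537]
(437.5, -11.7, 27) [285.78336837 257.39243855] [257.35010512 352.17731566]
(545, -92, 100) [332.5952413  241.03562297] [397.78572391 303.10686892]
(525, 80, 124) [323.35847664 203.51603628] [370.07542992 190.54810885]
```

View pics/s3c.png

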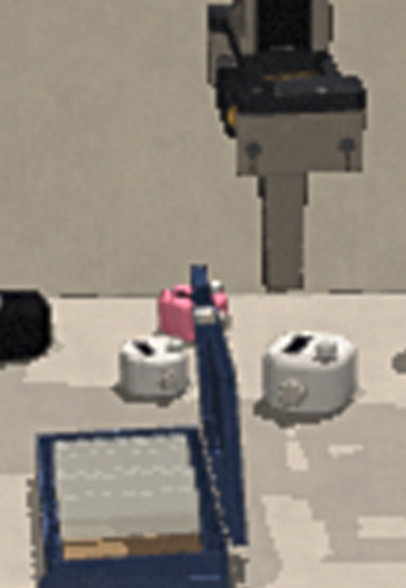

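Run:
```python
from h import *
def proj(n,p):
    c=calibration(n); return cv2.projectPoints(np.array([p],float),c["rvec"],c["tvec"],c["intrinsics"],None)[0].ravel()
for p in [(480,-211,196.5),(598.4,-6,196.1),(570,-7.6,112.8),(570,-7.6,142)]: 
    u=proj("side",p);print(p,u,(u-[200,140])*3)
print((read_state()["eef_pos"]))
im=snapshot("side");cv2.imwrite("pics/s3b.png",cv2.resize(im[170:250,290:400,::-1],None,fx=7,fy=7,interpolation=cv2.INTER_NEAREST))
im=snapshot("top");cv2.imwrite("pics/t3.png",cv2.resize(im[190:300,190:370,::-1],None,fx=4.4,fy=4.4,interpolation=cv2.INTER_CUBIC))
```

```text
(480, -211, 196.5) [297.97361169 218.9814965 ] [293.92083506 236.94448951]
(598.4, -6, 196.1) [356.07017206 184.96392849] [468.21051618 134.89178547]
(570, -7.6, 112.8) [343.3301731  220.92941607] [429.99051931 242.78824821]
(570, -7.6, 142) [343.25768925 208.66689538] [429.77306775 206.00068615]
[570.64287628  -7.4940788  112.97927338]
```

View pics/s3b.png

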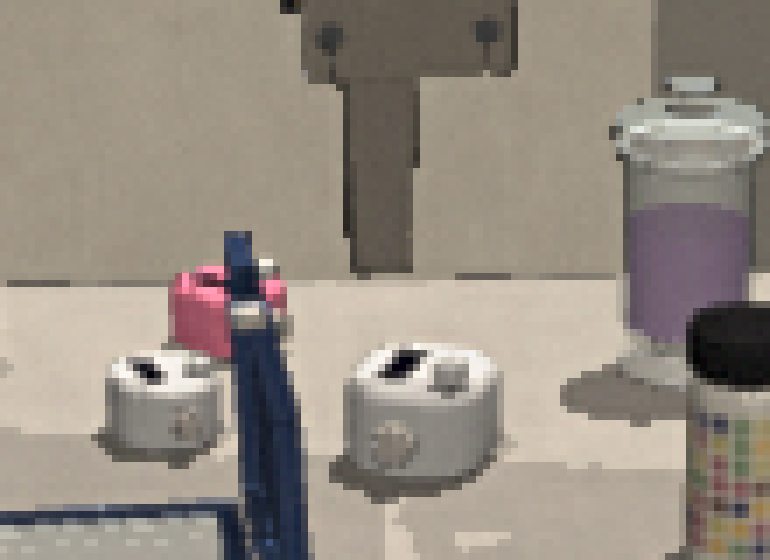

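View pics/t3.png

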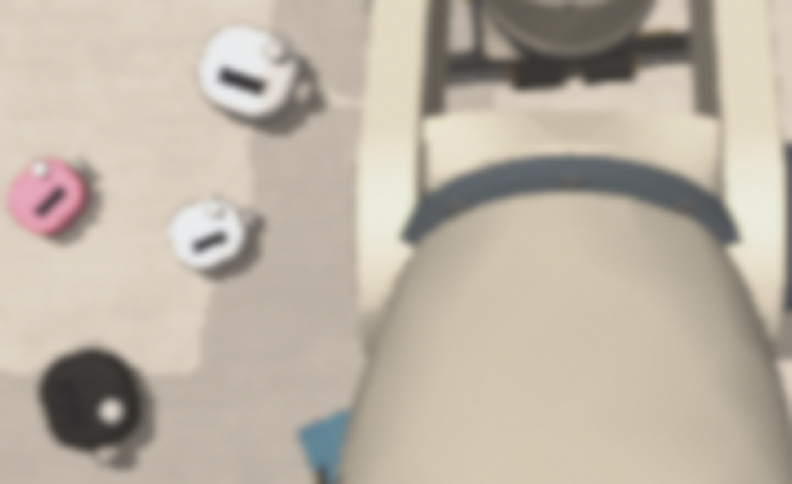

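The visible fingertip sits ~12 px above the projected TCP in the side view, so I'll check the state pose against the wrist camera before contact.

Run:
```python
from h import *
np.set_printoptions(precision=1,suppress=True)
a=np.load("w2.npy")
T=lambda x,y:(190+x/4.4,195+y/4.4)
for dz in (0,29):
    st={"eef_pos":a[:3]+[0,0,dz],"eef_rot":a[3:]}
    print(dz,"smallpl",onz("wrist",(129.6,283),33,st),"bigpl",onz("wrist",(151,207),40,st),"bung",onz("wrist",(574,162),30,st))
print("top", onz("top",T(213,186),33),onz("top",T(272,28),40),onz("top",(431,166),30))
S=lambda x,y:(200+x/3,140+y/3)
print("side", onz("side",S(355,257),33),onz("side",S(464,247),40),onz("side",S(651,545),30))
```

```text
0 smallpl [510.6 200.3  33. ] bigpl [601.1 165.7  40. ] bung [ 695.7 -300.3   30. ]
29 smallpl [498.1 216.3  33. ] bigpl [595.7 179.2  40. ] bung [ 697.9 -324.1   30. ]
top [506.3 202.4  33. ] [599.8 167.2  40. ] [ 691.7 -308.5   30. ]
side [510.  168.5  33. ] [603.1 170.1  40. ] [ 696.6 -311.    30. ]
```

The state pose agrees with the table landmarks. Both the side view and the wrist view (tip at row 274) put the visible fingertips ~29 mm short of the stated TCP. I'll lower so that either case contacts the lid, push a little, and look.

```bash
python3 -m jog '[{"x":0,"y":0,"z":0.02,"twist":0,"grip":1},{"x":0,"y":0,"z":0.035,"twist":0,"grip":1},{"x":-0.01,"y":0,"z":0.035,"twist":0,"grip":1},{"x":-0.02,"y":0,"z":0.035,"twist":0,"grip":1},{"x":-0.03,"y":0,"z":0.035,"twist":0,"grip":1},{"x":-0.04,"y":0,"z":0.035,"twist":0,"grip":1},{"x":-0.04,"y":0,"z":0.035,"twist":0,"grip":1}]'
python3 - <<'E'
from h import *
s=read_state();print(s["eef_pos"],s["ft_force"])
im=snapshot("side");cv2.imwrite("pics/s4.png",cv2.resize(im[150:290,260:400,::-1],None,fx=4.2,fy=4.2,interpolation=cv2.INTER_CUBIC))
im=snapshot("wrist");cv2.imwrite("pics/w4.png",im[:,:,::-1])
E
```

```text
t: 3.4
eef_pos: [528.1, -10.6, 77.1]
eef_rot: [0.0, 0.999, 0.041, 0.0]
ft_force: [0.2, -0.3, -0.2]
finger_gap: 0.2
[528.10511061 -10.5561842   77.10672863] [ 0.17691559 -0.30290041 -0.23276431]
```

View pics/s4.png

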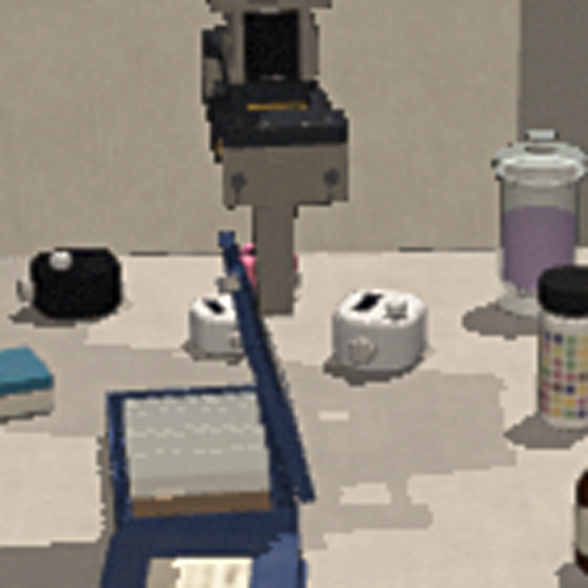

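View pics/w4.png

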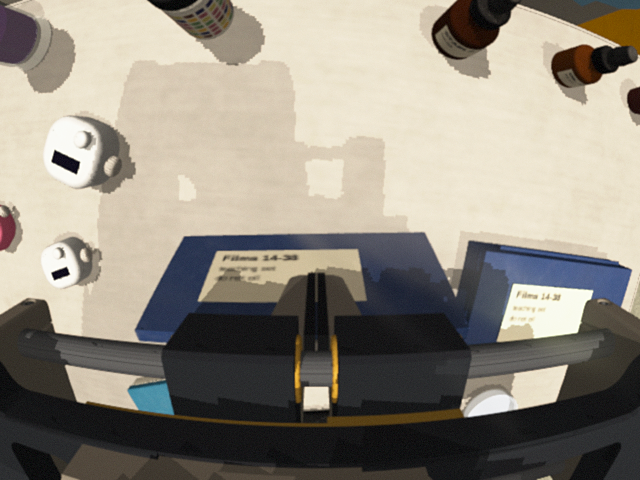

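Side view: the lid moved to ~70° (far top corner now at (314,206)), which fits contact with the visible tip at z ≈ 106. So the effective tip is ≈ 29 mm above the reported TCP. I continue along the arc using that.

```bash
python3 -m jog '[{"x":-0.008,"y":0,"z":0,"twist":0,"grip":1},{"x":-0.015,"y":0,"z":0.001,"twist":0,"grip":1},{"x":-0.022,"y":0,"z":0.004,"twist":0,"grip":1},{"x":-0.028,"y":0,"z":0.008,"twist":0,"grip":1},{"x":-0.035,"y":0,"z":0.013,"twist":0,"grip":1},{"x":-0.040,"y":0,"z":0.018,"twist":0,"grip":1},{"x":-0.045,"y":0,"z":0.023,"twist":0,"grip":1},{"x":-0.050,"y":0,"z":0.029,"twist":0,"grip":1}]'
python3 - <<'E'
from h import *
s=read_state();print(s["eef_pos"],s["ft_force"])
im=snapshot("side");cv2.imwrite("pics/s5.png",cv2.resize(im[150:290,260:400,::-1],None,fx=4.2,fy=4.2,interpolation=cv2.INTER_CUBIC))
E
```

```text
t: 4.3
eef_pos: [479.1, -14.5, 47.0]
eef_rot: [-0.0, 0.999, 0.041, -0.0]
ft_force: [0.5, -0.4, 1.6]
finger_gap: 0.3
[479.08051865 -14.53952643  46.95287466] [ 0.46699627 -0.37204935  1.57898113]
```

View pics/s5.png

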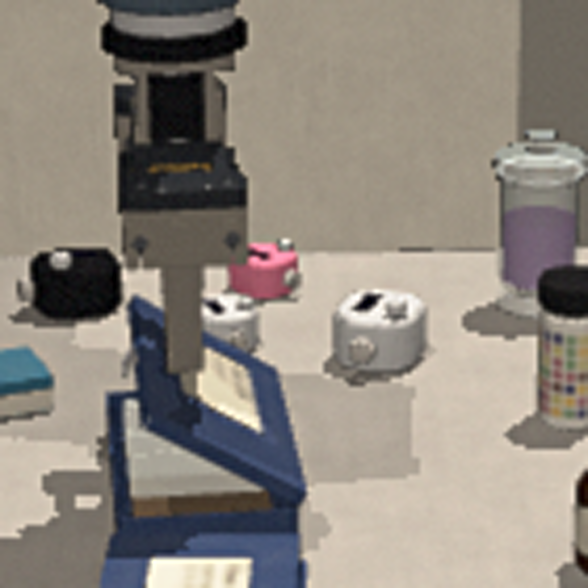

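The lid is now about 35° and following the finger. I continue down to nearly shut.

```bash
python3 -m jog '[{"x":-0.004,"y":0,"z":0.006,"twist":0,"grip":1},{"x":-0.008,"y":0,"z":0.012,"twist":0,"grip":1},{"x":-0.011,"y":0,"z":0.019,"twist":0,"grip":1},{"x":-0.013,"y":0,"z":0.026,"twist":0,"grip":1},{"x":-0.015,"y":0,"z":0.032,"twist":0,"grip":1},{"x":-0.015,"y":0,"z":0.037,"twist":0,"grip":1},{"x":-0.015,"y":0,"z":0.037,"twist":0,"grip":1}]'
python3 - <<'E'
from h import *
s=read_state();print(s["eef_pos"],s["ft_force"])
im=snapshot("side");cv2.imwrite("pics/s6.png",cv2.resize(im[150:290,260:400,::-1],None,fx=4.2,fy=4.2,interpolation=cv2.INTER_CUBIC))
E
```

```text
t: 5.05
eef_pos: [464.1, -15.7, 9.7]
eef_rot: [-0.0, 0.999, 0.041, -0.001]
ft_force: [-0.5, 0.1, 0.3]
finger_gap: 0.5
[464.08846813 -15.70790889   9.66950528] [-0.48204855  0.06839258  0.29043655]
```

View pics/s6.png

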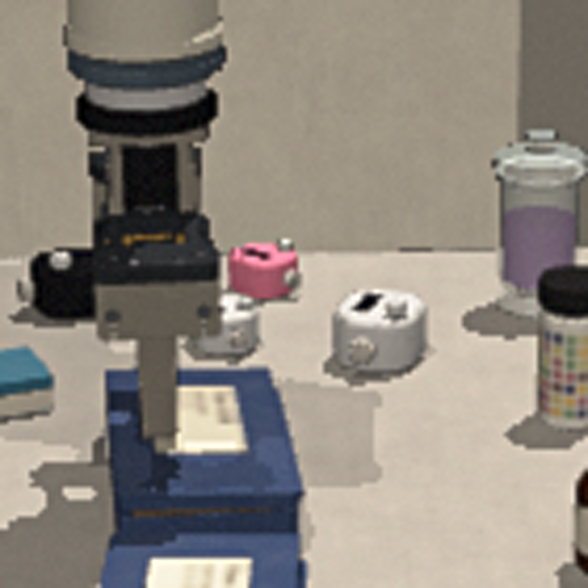

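Nearly shut, with a small gap still visible at (215,512). I press on in small steps, watching the force.

```bash
python3 -m jog '[{"x":-0.001,"y":0,"z":0.002,"twist":0,"grip":1},{"x":-0.001,"y":0,"z":0.003,"twist":0,"grip":1},{"x":-0.001,"y":0,"z":0.004,"twist":0,"grip":1},{"x":-0.001,"y":0,"z":0.004,"twist":0,"grip":1}]'
```

```text
t: 5.5
eef_pos: [463.7, -15.8, 6.5]
eef_rot: [0.0, 0.999, 0.041, 0.0]
ft_force: [-0.5, -1.3, 0.6]
finger_gap: 0.5
```

```bash
python3 -m jog '[{"x":0,"y":0,"z":0.001,"twist":0,"grip":1},{"x":0,"y":0,"z":0.002,"twist":0,"grip":1},{"x":0,"y":0,"z":0.002,"twist":0,"grip":1}]'
```

```text
t: 5.8
eef_pos: [463.6, -15.9, 5.2]
eef_rot: [0.0, 0.999, 0.041, -0.0]
ft_force: [-3.4, -0.7, 14.3]
finger_gap: 0.6
```

```bash
python3 -m jog '[{"x":0,"y":0,"z":0.001,"twist":0,"grip":1},{"x":0,"y":0,"z":0.001,"twist":0,"grip":1}]'; python3 -m jog '[{"x":0,"y":0,"z":-0.02,"twist":0,"grip":1},{"x":0,"y":0,"z":-0.05,"twist":0,"grip":1},{"x":0,"y":0,"z":-0.09,"twist":0,"grip":1},{"x":0,"y":0,"z":-0.12,"twist":0,"grip":1},{"x":0,"y":0,"z":-0.12,"twist":0,"grip":1}]'
python3 - <<'E'
from h import *
s=read_state();print(s["eef_pos"],s["ft_force"])
im=snapshot("side");cv2.imwrite("pics/s7.png",cv2.resize(im[150:330,240:420,::-1],None,fx=3.3,fy=3.3,interpolation=cv2.INTER_CUBIC))
s=read_state();im=snapshot("wrist");cv2.imwrite("pics/w7.png",im[:,:,::-1]);np.save("w7.npy",np.r_[s["eef_pos"],s["eef_rot"]])
E
```

```text
t: 6.0
eef_pos: [463.7, -15.8, 5.0]
eef_rot: [0.0, 0.999, 0.041, 0.0]
ft_force: [-7.8, -0.4, 29.2]
finger_gap: 0.2
t: 6.5
eef_pos: [466.5, -15.9, 127.1]
eef_rot: [0.0, 0.999, 0.041, 0.003]
ft_force: [-0.0, 1.0, 0.3]
finger_gap: 0.7
[466.47632814 -15.89501344 127.14777513] [-0.04054948  0.99426491  0.25285505]
```

View pics/s7.png

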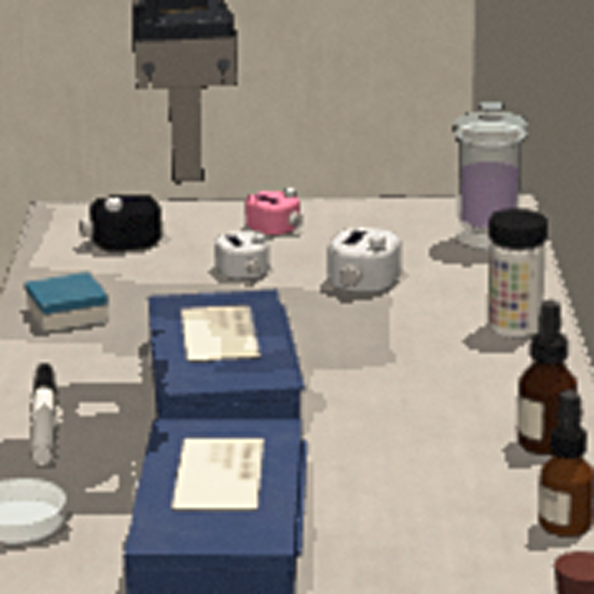

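View pics/w7.png

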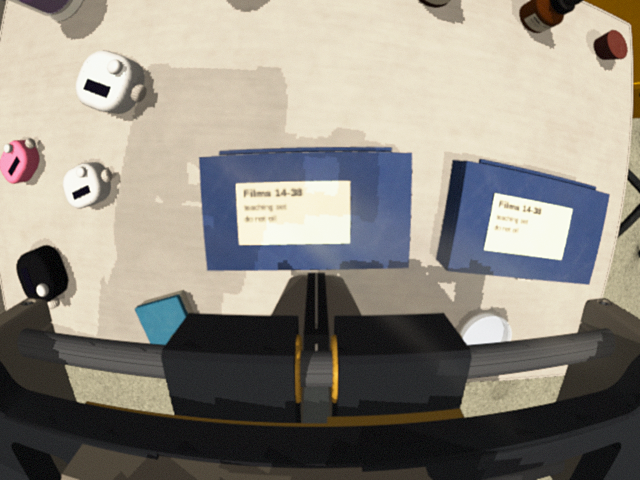

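The lid is shut: the side and wrist views show two identical closed boxes. Locating the plunger in w7, near (82,171).

Run:
```python
from h import *
im=cv2.imread("pics/w7.png");cv2.imwrite("pics/w7c.png",cv2.resize(im[140:230,40:140],None,fx=6,fy=6,interpolation=cv2.INTER_CUBIC))
im=cv2.imread("pics/w2.png");cv2.imwrite("pics/w2d.png",cv2.resize(im[260:320,100:170],None,fx=8,fy=8,interpolation=cv2.INTER_CUBIC))
```

```text
(no output)
```

View pics/w7c.png

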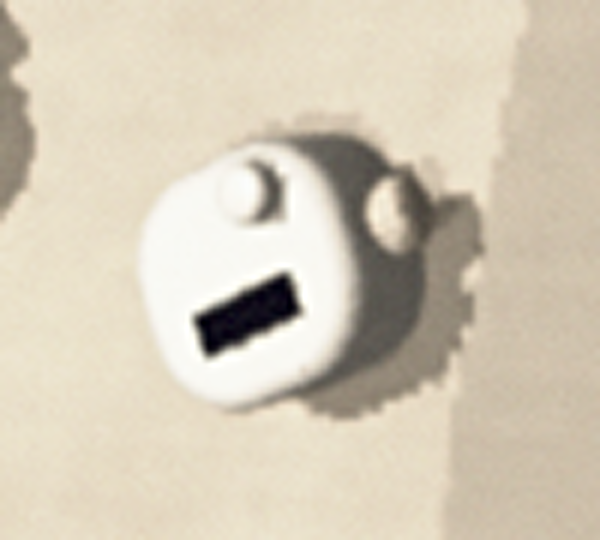

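View pics/w2d.png

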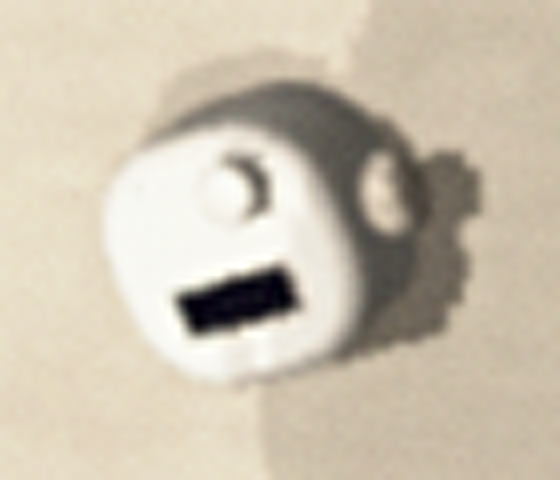

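Plunger top in w7 at (40+243/6, 140+192/6) = (80.5,172), and in w2 at (100+228/8, 260+189/8) = (128.5,283.6).

Run:
```python
from h import *
np.set_printoptions(precision=1,suppress=True)
L=lambda f:(lambda a:{"eef_pos":a[:3],"eef_rot":a[3:]})(np.load(f))
a,b=L("w2.npy"),L("w7.npy")
print(onz("wrist",(128.5,283.6),33,a),onz("wrist",(80.5,172),33,b))
T=(190+213/4.4,195+186/4.4)
print(tri([ray("wrist",(128.5,283.6),a),ray("wrist",(80.5,172),b)]), tri([ray("wrist",(128.5,283.6),a),ray("wrist",(80.5,172),b),ray("top",T)]))
s=read_state();q=s["eef_rot"];M=R.from_quat([q[1],q[2],q[3],q[0]]).as_matrix()
print(s["eef_pos"],M.T@(np.array([508,202,80])-s["eef_pos"]))
```

```text
[509.6 201.9  33. ] [508.5 201.5  33. ]
(array([508.3, 203.6,  30. ]), [np.float64(0.07945473110240821), np.float64(0.07945473110247048)]) (array([507.7, 203.8,  29.1]), [np.float64(0.3995766226768028), np.float64(0.7122869621877045), np.float64(1.096255412845587)])
[463.9 -15.8 123.7] [  61.7 -213.5   43.7]
```

```bash
python3 -m jog '[{"x":0.062,"y":-0.213,"z":0,"twist":0,"grip":1},{"x":0.062,"y":-0.213,"z":0,"twist":0,"grip":1},{"x":0.062,"y":-0.213,"z":0,"twist":0,"grip":1},{"x":0.062,"y":-0.213,"z":0.02,"twist":0,"grip":1},{"x":0.062,"y":-0.213,"z":0.06,"twist":0,"grip":1},{"x":0.062,"y":-0.213,"z":0.08,"twist":0,"grip":1},{"x":0.062,"y":-0.213,"z":0.08,"twist":0,"grip":1},{"x":0.062,"y":-0.213,"z":0.08,"twist":0,"grip":1}]'
python3 - <<'E'
from h import *
s=read_state();print(s["eef_pos"],s["ft_force"],s["eef_rot"])
im=snapshot("side");cv2.imwrite("pics/s8.png",cv2.resize(im[150:290,260:400,::-1],None,fx=4.2,fy=4.2,interpolation=cv2.INTER_CUBIC))
im=snapshot("wrist");cv2.imwrite("pics/w8.png",im[:,:,::-1])
E
```

```text
t: 7.4
eef_pos: [506.9, 200.9, 42.3]
eef_rot: [0.001, 0.999, 0.041, -0.001]
ft_force: [-0.0, -0.5, 0.9]
finger_gap: 1.0
[506.87999905 200.92251235  42.33039364] [-0.00426577 -0.49611605  0.9382224 ] [ 5.39392209e-04  9.99161445e-01  4.09139807e-02 -1.47062857e-03]
```

View pics/s8.png

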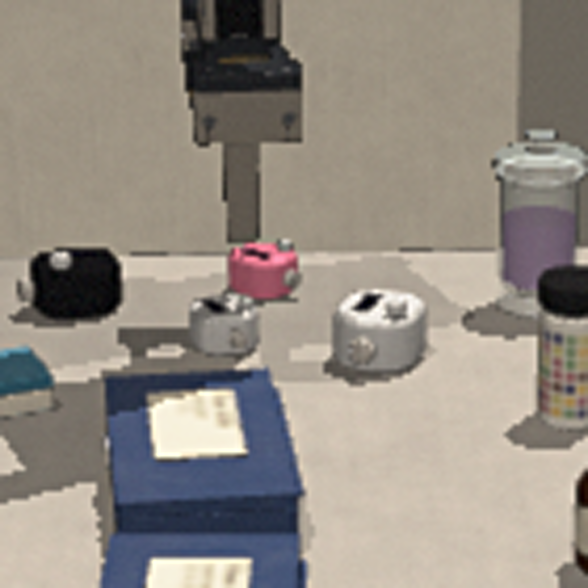

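View pics/w8.png

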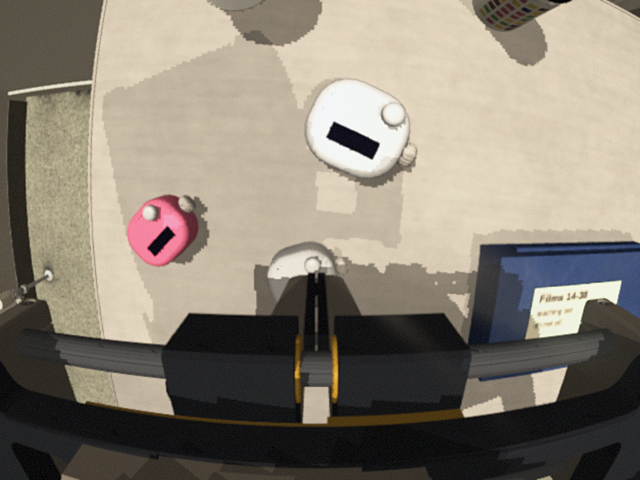

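The wrist view shows the plunger at (314,264), straight below the finger pair. A quick position check, then down.

```bash
python3 - <<'E'
from h import *
s=read_state();print(onz("wrist",(314,264),33,s),s["eef_pos"])
E
python3 -m jog '[{"x":0.001,"y":-0.001,"z":0.012,"twist":0,"grip":1},{"x":0.001,"y":-0.001,"z":0.024,"twist":0,"grip":1},{"x":0.001,"y":-0.001,"z":0.032,"twist":0,"grip":1},{"x":0.001,"y":-0.001,"z":0.037,"twist":0,"grip":1},{"x":0.001,"y":-0.001,"z":0.038,"twist":0,"grip":1},{"x":0.001,"y":-0.001,"z":0.038,"twist":0,"grip":1}]'
```

```text
[510.61253005 202.78742938  33.        ] [508.50218339 201.18212825  44.14662578]
t: 8.1
eef_pos: [508.8, 202.6, 5.2]
eef_rot: [0.0, 0.999, 0.041, -0.0]
ft_force: [0.0, 0.8, 0.3]
finger_gap: 0.3
```

```bash
python3 -m jog '[{"x":0.001,"y":0,"z":0.002,"twist":0,"grip":1},{"x":0.001,"y":0,"z":0.004,"twist":0,"grip":1},{"x":0.001,"y":0,"z":0.004,"twist":0,"grip":1}]';python3 -m jog '[{"x":0,"y":0,"z":0.001,"twist":0,"grip":1},{"x":0,"y":0,"z":0.002,"twist":0,"grip":1},{"x":0,"y":0,"z":0.002,"twist":0,"grip":1}]'
```

```text
t: 8.4
eef_pos: [510.5, 202.9, 1.7]
eef_rot: [-0.0, 0.999, 0.041, 0.001]
ft_force: [0.6, 0.4, 1.7]
finger_gap: 0.5
t: 8.7
eef_pos: [510.5, 202.9, -0.2]
eef_rot: [-0.0, 0.999, 0.041, 0.001]
ft_force: [-1.0, -0.4, 6.3]
finger_gap: 0.5
```

```bash
python3 -m jog '[{"x":0,"y":0,"z":0.001,"twist":0,"grip":1},{"x":0,"y":0,"z":0.002,"twist":0,"grip":1},{"x":0,"y":0,"z":0.002,"twist":0,"grip":1}]'
```

```text
t: 9.0
eef_pos: [511.0, 203.0, -1.2]
eef_rot: [-0.0, 0.999, 0.041, 0.001]
ft_force: [-1.8, -0.9, 16.6]
finger_gap: 0.4
```

```bash
python3 -m jog '[{"x":0,"y":0,"z":0.001,"twist":0,"grip":1},{"x":0,"y":0,"z":0.001,"twist":0,"grip":1},{"x":0,"y":0,"z":0.001,"twist":0,"grip":1}]'
python3 - <<'E'
from h import *
im=snapshot("side");cv2.imwrite("pics/s9.png",cv2.resize(im[190:250,280:350,::-1],None,fx=8,fy=8,interpolation=cv2.INTER_CUBIC))
E
python3 -m jog '[{"x":0,"y":0,"z":-0.01,"twist":0,"grip":1},{"x":0,"y":0,"z":-0.04,"twist":0,"grip":1},{"x":0,"y":0,"z":-0.08,"twist":0,"grip":1},{"x":0,"y":0,"z":-0.12,"twist":0,"grip":1},{"x":-0.05,"y":0.04,"z":-0.15,"twist":0,"grip":1},{"x":-0.08,"y":0.08,"z":-0.15,"twist":0,"grip":1},{"x":-0.08,"y":0.08,"z":-0.15,"twist":0,"grip":1},{"x":-0.08,"y":0.08,"z":-0.15,"twist":0,"grip":1}]'
python3 - <<'E'
from h import *
s=read_state();print(s["eef_pos"],s["ft_force"])
im=snapshot("side");cv2.imwrite("pics/s10.png",cv2.resize(im[150:330,220:420,::-1],None,fx=3.3,fy=3.3,interpolation=cv2.INTER_CUBIC))
s=read_state();im=snapshot("wrist");cv2.imwrite("pics/w10.png",im[:,:,::-1]);np.save("w10.npy",np.r_[s["eef_pos"],s["eef_rot"]])
E
```

```text
t: 9.3
eef_pos: [511.7, 203.1, -1.4]
eef_rot: [-0.0, 0.999, 0.041, 0.002]
ft_force: [-2.2, -2.4, 23.6]
finger_gap: 0.2
t: 10.15
eef_pos: [435.3, 115.0, 146.7]
eef_rot: [0.0, 0.999, 0.04, -0.0]
ft_force: [0.4, 0.6, 0.1]
finger_gap: 0.3
[435.26570924 114.97258894 146.68983624] [0.41790097 0.6256876  0.08966591]
```

View pics/s9.png

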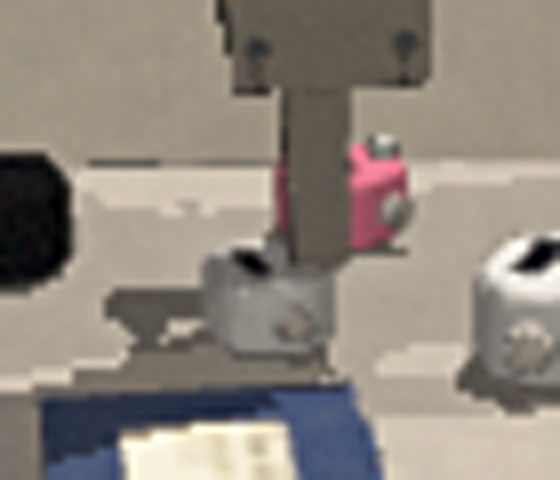

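View pics/s10.png

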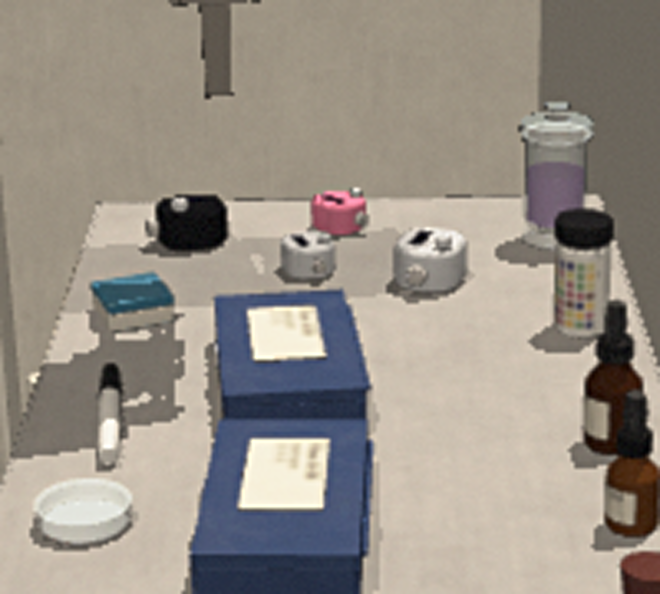

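View pics/w10.png

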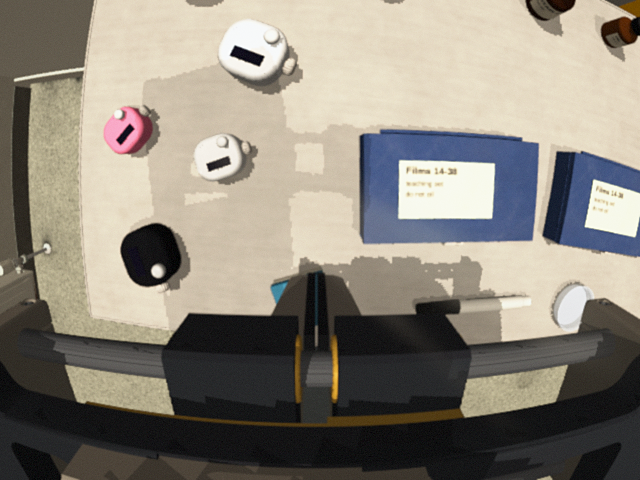

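The counter hasn't moved and its plunger is up again. One zoomed check of the lid seam and counter before handing in.

Run:
```python
from h import *
np.set_printoptions(precision=1,suppress=True)
im=snapshot("side");a=cv2.resize(im[215:330,275:345,::-1],None,fx=5,fy=5,interpolation=cv2.INTER_CUBIC)
w=cv2.imread("pics/w10.png");b=cv2.resize(w[115:260,180:560],None,fx=2,fy=2,interpolation=cv2.INTER_CUBIC)
cv2.imwrite("pics/s11.png",a);cv2.imwrite("pics/w11.png",b)
z=np.load("w10.npy");st={"eef_pos":z[:3],"eef_rot":z[3:]}
print("plunger",onz("wrist",(223,142),33,st))
print("front corners z36",onz("wrist",(363,242),36,st),onz("wrist",(534,242),36,st))
```

```text
plunger [508.1 201.6  33. ]
front corners z36 [431.   74.9  36. ] [444.8 -96.9  36. ]
```

View pics/s11.png

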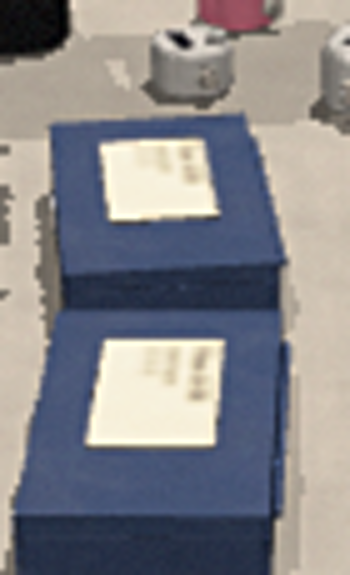

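View pics/w11.png

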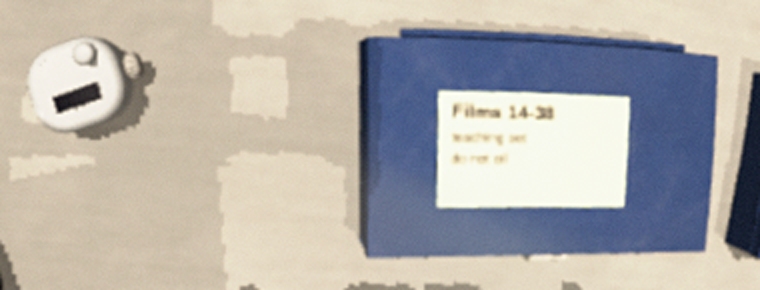

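The lid is flush with no gap, the box corners are at (431,75) and (445,-97), and the plunger is at (508,202). None of them has moved from the start. Handing in.

Run:
```python
from cell import *
print(read_state()["t"]); print(job_done())
```

```text
10.3
the job is handed in; nothing more can be done
None
```

The job is done and was handed in at about 10.3 s: the lid is shut and the small white counter was pressed once, in that order.

- **Lid:** I swept it over from behind with the closed fingers and pressed it down with up to about 29 N. In the last side and wrist views it is flush with no gap.
- **Counter:** I pressed the plunger until the force climbed steeply, to about 24 N against the 8.5 N it needs for full travel. I then released it, and the last views show it up again.
- **Positions:** The box's front corners and the counter's plunger were within a few mm of where they stood at the start. The arm ended clear of everything, and I saw none of the other things move.

**Disagreements:**
- The fingertips stood about 29–31 mm behind the reported TCP, shown by the side and wrist views and by contact with the shut lid. I corrected all heights for this.
- One early side-view reading of the plunger (y ≈ 168 mm) disagreed with the others (y ≈ 202 mm), so I left it out.
- One move was refused because its rows left out some fields. I retyped it in full.

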